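Clamp a specimen on the slotted rail with the quarter-turn screw

ROBOT

A 6-joint arm with a two-finger parallel gripper is mounted at the origin on a cart in front of the work surface, level with it; the furniture and walls round the work are solid. World frame = base frame: x ahead of the robot, y to its left, z up, the work surface at z = 0. Lengths are in m, angles in rad, forces in N, time in s.
With the tool pointing down it reaches from about 0.225 to 0.875 m from the base axis. Payload 3.4 kg.
Tool frame: the origin (TCP) lies midway between the tips of the shut fingers; the grasp point (between the pads) lies 19 mm behind it (manip.grasp_offset is the distance from the TCP to the grasp point, in m); x points along the fingers, y is the direction in which the jaws open and shut, and the axes are right-handed (so a half turn about x gives the same grasp; the last joint's range is limited). The gripper opens to 85 mm and grips with 20 to 120 N. Pads are 22 mm wide; open, the fingers measure 114 mm over their backs; the gripper's body (76 mm by 85 mm) begins 54 mm behind the grasp point. The pads swing forward as they close: fully open they stand 13 mm farther back than shut.
Start: joints at [-1.299, 0.276, 1.505, -0, 1.361, -0.121], TCP at [0.22, -0.531, 0.231] pointing down, gripper open.
Joint ranges: [-2.89, 2.89], [-0.75, 2.08], [0.22, 2.7], [-1.18, 4.32], [0.11, 2.71], [-2.7, 2.7]. Speed limits (rad/s): [2.57, 2.57, 3.14, 3.14, 3.14, 3.14].

INTERFACE

Orientations are given as a unit quaternion [w, x, y, z].
In Python, from rig import manip gives the robot as it stands.
- The arm moves only by the shell command python3 -m creep 'ROWS' [OPENING] [FORCE]. ROWS is a JSON object of lists of equal length, an entry for each row: "delta_pos": the shift along the tool's x, y, z in cm, a list of three; "dr": the turn, a rotation vector about the tool's x, y, z in rad, a list of three. In form: {"delta_pos": [[dx, dy, dz], ...], "dr": [[rx, ry, rz], ...]}. A call has 1 to 10 rows; each row is the pose to reach, as a shift and turn from the pose commanded when the call began, along the tool's axes at that moment; what a row does not reach only later rows make up. A row lasts 1/10 s, in which the tool goes at most 50 mm and 8.59 degrees, less where a joint would pass 70% of its speed; a pose out of reach is approached as far as the arm can. A call with a gripper value outside its range is refused whole. OPENING is the opening, from -1 (shut) to 1 (fully open), set as the call begins (- or left out, the last holds). The fingers move at their own pace and stop on an object; FORCE is the grip in N (left out, the last holds). Time passes only in rows, so rows that repeat a pose let the fingers close. It gives the time, the measured TCP pose, the force and the opening at its end, in the units of the state.
- manip.get_state(): the state, without advancing time (a new reading comes with each control period).
- manip.get_image(name): name is "side" or "top"; returns a dict with "pixels" (420x560x3 uint8, blue, green, red), "depth" (420x560 float32, m along the optical axis (not along the pixel's ray), 0 where there is no reading), "intrinsics" (3x3 intrinsics, pixels), "rvec" (rotation vector, rad) and "tvec" (3), from world to camera coordinates, as OpenCV has them. Camera axes: x right, y down, z forward; pixel columns grow to the right and rows downward; lengths in m; the calibration is good to about 2 mm. A picture is of the moment at which its call begins.
- manip.sign_off(): hands the job in, once; it reports no verdict.
The state is a dict: "clock": time; "qpos": joint angles; "qd": joint speeds; "effort": joint torques, N m; "position": TCP position; "ee_rot": TCP orientation; "contact_force": force on the tool from outside, world axes, zero at the start; "moment": the same for the moment, N m; "width": finger opening in m.
Only numpy, scipy, OpenCV 4.12 (cv2) and the standard library are available. Lean on these libraries where they do the work, as an engineer would, in place of code of your own. Each camera call takes 0.05 s, during which the arm holds its last target. There are 200 camera calls.

TASK

Clamp the round specimen on the slotted rail. Lay the forked strap level along the rail, its solid end on the heel block and its two prongs over the half of the specimen nearer to it, one on either side of the bright metal in its face; then put the winged clamp screw down through the fork and the rail's slot, press it against its spring, turn it a quarter turn so that its head catches under the lips, and let go, so that the spring holds strap and specimen down. Do not shift the specimen, and leave the vial and the glass dish beside the work where they stand.

Things in the scene. Friction and masses are not known exactly. Their poses are not given: they have to be found in the camera images.
- rail: fixed aluminium C-section rail, 200 x 48 x 35 high, on a 66 mm wide, 6 mm thick foot. Origin: middle of its underside on the worktop; x along the rail towards the specimen, y across, z up. Top face z 35. Specimen on it at x 48, y 0; behind that a dark V stop (x 52 to 92, top z 47); at the other end the heel block. Between them (x -40 to 33) the slot is free
- rail_slot (a point): point in the mouth of the slot, the best place for the screw (rail x -4, y 0, z 35; axes as the rail's). Slot 13 wide, |y| < 6.5, all along the rail; hollow inside |y| < 19, floor z 6 of the rail. Lips beside the slot z 30 to 35, their edges turned down to z 27 at |y| 6.5 to 9
- rail_heel (a point): centre of the top of the dark heel block fixed on the rail (rail x -56, y 0, z 53; axes as the rail's); the block is 32 long along the rail (x -72 to -40), 40 wide, 18 high, as high as the specimen
- strap: loose forked strap of bright steel (an open U), 116 x 40 x 10 thick, 0.22 kg, flat on the worktop at first. Origin: middle of its underside; x towards the open end, z up. Solid end x -58 to -28; two prongs 12.5 wide, x -28 to 58, gap 15 wide between them. Grip across the 40 mm at its middle. In place: origin best at rail x -13, y 0, z 53 (prongs 12 mm onto the specimen), x as the rail's
- strap_toe (a point): point on the strap's underside midway between the ends of its two prongs (strap x 58, y 0, z 0)
- clamp_screw: loose hammer-head screw, 100 tall, 0.095 kg, upright in a pocket of a small grey plastic block 40 high (head 32 deep: lift 40 mm to clear). Origin: middle of the underside of the head; z up the shank, x along the head and the wing, which lie the same way. Head 32 (x) x 8 (y) x 6 high, its ends (|x| 11.5 to 16) raised to z 8.5; shank 8 in diameter
- screw_wing (a point): grip point in the screw's steel wing (screw z 88, axes as the screw's); the wing is 44 long (x) x 15 thick (y), screw z 68 to 100, gripped across the 15 mm. Go in with the wing along the rail. To turn, press until the screw's origin is at rail z 6 to 17 (best 12), then a quarter turn either way and let go: the spring lifts it to z 21, ends outside the lip edges. Unturned, it pops out
- collar (a joint): travel in m of the sprung steel pressure collar (28 in diameter, 4 thick, on the shank) up the screw: 0 relaxed, its underside then at screw z 33; at most 0.024. It presses on the strap's top (rail z 63). Spring 3 N plus 0.5 N per mm: 7.5 N when locked, 12 N while pressed for turning
- specimen: loose black resin puck, 30 in diameter, 18 high, a bright metal disc (about 12) in the middle of its upper face, standing on the rail against the V stop. Origin: centre of its underside (rail x 48, y 0, z 35), z up
- vial: glass sample vial with a blue cap, 24 in diameter, 52 high, standing on the worktop left of the rail; origin: centre of its underside
- petri: flat round glass dish, 68 in diameter, 16 high, on the worktop right of the rail; origin: centre of its underside
Not all that is in view belongs to the job. What is meant by the clamp_screw is not green or pink, and is the smaller of those in its own colour.

How it is judged:
By the outcome, as a careful person would: the job done as asked, in the order asked, and still so for the second after the job is handed in, with the robot touching nothing.
It also fails if it takes over 51 s, if anything falls off the work surface, if the arm or the gripper's body presses on something with over 40 N, if the wrist force passes 120 N, or if a joint passes its speed limit or range.

## Working session

There is one attempt and no reset: what is moved stays moved. The work goes in short steps, Python scripts to look and compute and a shell command to move; the robot and the scene stay as the last step left them, time stands still between calls to the robot, and variables do not carry over. Pictures are saved under pics/ and viewed, about 8 in all and at most 12, crops included, and the job is handed in when it is done.

```bash
mkdir -p pics; ls
cat > h.py <<'E'
import numpy as np, cv2
from rig import manip
from scipy.spatial.transform import Rotation as R
def cam(n):
    d=manip.get_image(n); d['R']=cv2.Rodrigues(np.array(d['rvec'],float))[0]; d['t']=np.array(d['tvec'],float).ravel(); d['K']=np.array(d['intrinsics']); return d
def ray(d,u,v,z):
    r=d['R'].T@np.linalg.inv(d['K'])@np.array([u,v,1.]); c=-d['R'].T@d['t']
    return c+r*(z-c[2])/r[2]
def proj(d,p):
    q=d['K']@(d['R']@np.array(p,float)+d['t']); return q[:2]/q[2]
def cloud(d):
    h,w=d['depth'].shape; v,u=np.mgrid[:h,:w]; z=d['depth']
    P=np.stack([u,v,np.ones_like(u)],-1)@np.linalg.inv(d['K']).T*z[...,None]
    return (P-d['t'])@d['R']
def st():
    s=manip.get_state(); q=s['ee_rot']; r=R.from_quat([q[1],q[2],q[3],q[0]]); return s,np.array(s['position']),r
E
python3 - <<'E'
from h import *
for n in('top','side'):
    d=cam(n); cv2.imwrite(f'pics/{n}0.png',d['pixels']); print(n,-d['R'].T@d['t'],d['R'].round(2).tolist(),d['K'][0,0])
s,p,r=st(); print(s['clock'],p,r.as_matrix().round(3).tolist(),s['width'],manip.grasp_offset)
E
```

```text
pics
top [ 0.34208339 -0.21174392  1.05524914] [[-0.01, -1.0, 0.01], [-0.99, 0.01, -0.16], [0.16, -0.01, -0.99]] 388.54092531660325
side [ 1.13846042 -0.6435872   0.59725855] [[0.54, 0.84, -0.0], [0.47, -0.31, -0.83], [-0.7, 0.45, -0.56]] 379.94226436224807
0.1 [ 0.21995663 -0.53072808  0.23053324] [[-0.0, 0.383, -0.924], [0.002, -0.924, -0.383], [-1.0, -0.002, -0.0]] 0.08514151111043256 0.0187
```

View pics/top0.png

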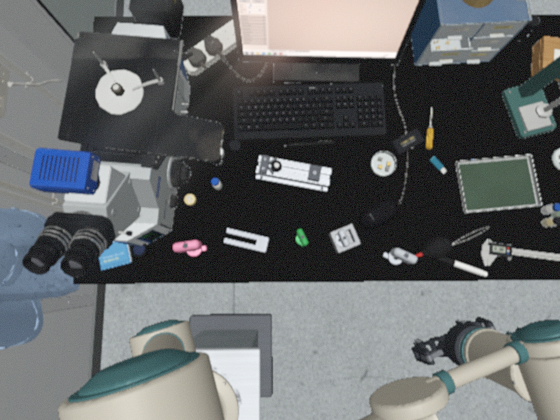

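View pics/side0.png

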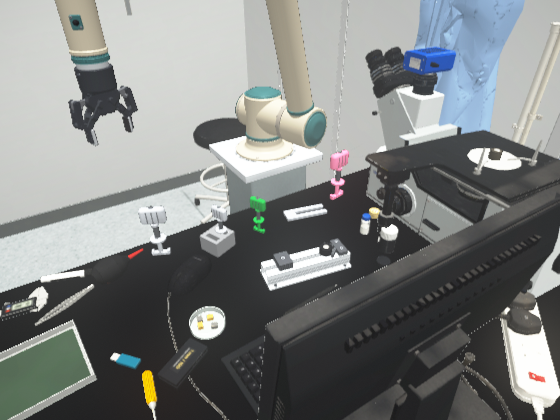

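Top: rail around (293,172), strap (246,240), grey block with the screw (344,236), green decoy (302,238), pink decoy (188,246), large grey decoy (402,256), vial (216,184), dish (384,163). I'll zoom in and get depth-based numbers.

Run:
```python
from h import *
d=cam('top'); s=cam('side'); 
a=cv2.resize(d['pixels'][140:260,205:375],None,fx=4.7,fy=4.7,interpolation=cv2.INTER_CUBIC)[:564,:800]; cv2.imwrite('pics/tz.png',a)
b=cv2.resize(s['pixels'][190:300,190:360],None,fx=4.7,fy=4.7,interpolation=cv2.INTER_CUBIC)[:564,:800]; cv2.imwrite('pics/sz.png',b)
P=cloud(d); g=d['pixels'].astype(int)
def blob(name,box,zlo,zhi,thr=0):
    u0,u1,v0,v1=box; Q=P[v0:v1,u0:u1]; m=(Q[...,2]>zlo)&(Q[...,2]<zhi)&(g[v0:v1,u0:u1].min(-1)>=thr)
    q=Q[m]; 
    if len(q)<5: print(name,'few',len(q));return
    (c,sz,an)=cv2.minAreaRect((q[:,:2]*1000).astype(np.float32)); print(name,len(q),'c',np.round(c,1),'sz',np.round(sz,1),'ang',round(an,1),'zmed',np.median(q[:,2]).round(4))
blob('rail',(245,345,145,200),.025,.045)
blob('railhi',(245,345,145,200),.045,.08)
blob('foot+',(245,345,145,200),.003,.08)
blob('strap',(215,280,222,260),.005,.03)
blob('strapbright',(215,280,222,260),-.01,.03,130)
blob('block',(325,365,218,258),.025,.05)
blob('wing',(320,365,210,258),.07,.2)
blob('vial',(205,225,172,196),.03,.08)
blob('petri',(365,402,145,182),.006,.04)
Ps=cloud(s); P=Ps; g=s['pixels'].astype(int)
blob('s_railtop',(250,360,230,300),.030,.040); blob('s_railhi',(250,360,230,300),.047,.06);blob('s_wing',(200,240,195,240),.08,.2);blob('s_block',(195,240,205,260),.037,.045)
```

```text
rail 730 c [ 618.7 -250.7] sz [199.7  49.7] ang 78.9 zmed 0.035
railhi 438 c [ 619.4 -241.1] sz [163.9  46.7] ang 78.2 zmed 0.0515
foot+ 1969 c [ 621.1 -255.5] sz [277.4 155.4] ang 89.4 zmed 0.0334
strap 465 c [ 418.8 -116.7] sz [147.5  72.3] ang 78.3 zmed 0.0101
strapbright 524 c [ 432.4 -120.6] sz [119.5  42.1] ang 75.7 zmed 0.0097
block 353 c [ 441.6 -401.5] sz [ 57.7 103. ] ang 24.0 zmed 0.0397
wing 131 c [ 427.7 -370. ] sz [42.8 16. ] ang 22.8 zmed 0.1052
vial 69 c [584.6 -42. ] sz [22.2 19.2] ang 7.4 zmed 0.0514
petri 254 c [ 658.1 -509.7] sz [ 67.  100.2] ang 61.9 zmed 0.0132
s_railtop 815 c [ 621.3 -253.2] sz [200.2  51.6] ang 79.0 zmed 0.035
s_railhi 411 c [ 624.2 -244.3] sz [162.9  47.6] ang 79.1 zmed 0.0525
s_wing 192 c [ 431.7 -372.3] sz [42.5 15.5] ang 21.9 zmed 0.0986
s_block 308 c [ 445.6 -412.1] sz [ 58.4 120.6] ang 19.8 zmed 0.0406
```

View pics/tz.png

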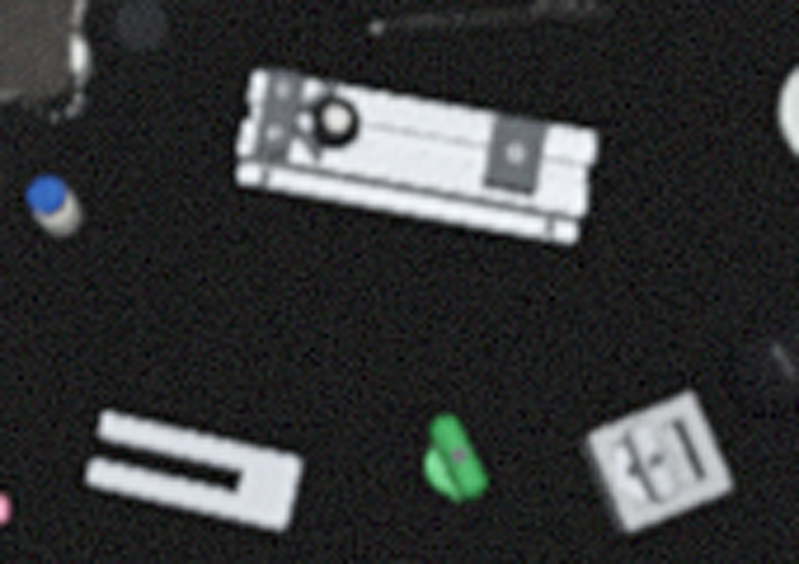

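View pics/sz.png

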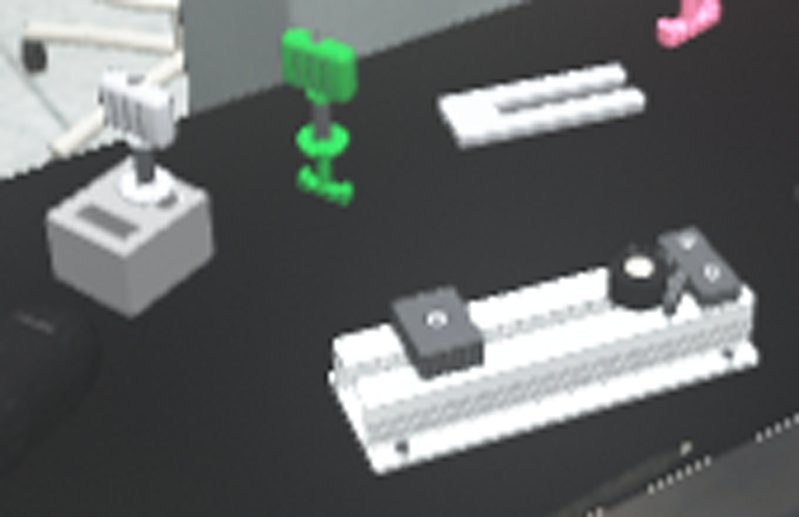

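The zooms show the rail with disc at top px (277,166), heel screw (315,172), strap prongs pointing left, and the grey screw in its block. Next I'll refine by casting rays and compute the first move.

```bash
cat >> h.py <<'E'
def to_tool(dp,yaw_deg=0):
    "world shift (m), yaw (deg) -> tool cm, tool rotvec"
    _,p,r=st(); return (r.inv().apply(dp)*100).round(2), r.inv().apply([0,0,np.radians(yaw_deg)]).round(4)
E
python3 - <<'E'
from h import *
T=cam('top'); S=cam('side')
def bright(d,box,z,lo,hi,n):
    u0,u1,v0,v1=box; g=d['pixels'][v0:v1,u0:u1].min(-1); m=((g>=lo)&(g<=hi)).astype(np.uint8)
    c=max(cv2.findContours(m,0,1)[0],key=cv2.contourArea)[:,0]+[u0,v0]
    q=np.array([ray(d,u,v,z)[:2] for u,v in c])*1000
    r=cv2.minAreaRect(q.astype(np.float32)); print(n,np.round(r[0],1),np.round(r[1],1),round(r[2],1))
for lo in(90,130):
  bright(T,(215,280,222,260),.010,lo,255,'strapT'); bright(S,(280,332,202,225),.010,lo,255,'strapS')
for n,d,a,b in(('T',T,(276.9,165.7),(314.6,172.3)),('S',S,(326.2,246.6),(282.8,257.9))):
  p=ray(d,*a,.053)*1000;q=ray(d,*b,.053)*1000; v=(p-q)[:2]; e=v/np.linalg.norm(v); print(n,p[:2].round(1),q[:2].round(1),np.linalg.norm(v).round(1),np.degrees(np.arctan2(e[1],e[0])).round(2),'rail0',(q[:2]+56*e).round(1),(p[:2]-48*e).round(1))
print(to_tool(np.array([.431,-.12,.10])-st()[1],54.5))
E
```

```text
strapT [ 431.9 -121.8] [119.3  45. ] 76.3
strapS [ 437.6 -123.6] [120.9  55.9] 75.8
strapT [ 432.  -121.8] [118.   41.8] 76.1
strapS [ 437.7 -123.6] [118.   52.3] 75.9
T [ 624.9 -207.1] [ 606.1 -307.2] 101.8 79.36 rail0 [ 616.5 -252.1] [ 616.1 -254.3]
S [ 630. -204.] [ 609.  -306.7] 104.9 78.45 rail0 [ 620.2 -251.8] [ 620.4 -251. ]
(array([ 13.12, -29.89, -35.22]), array([-9.512e-01, -5.000e-04, -1.000e-04]))
```

```bash
python3 -m creep '{"delta_pos": [[5,-29.7,-35.25],[5,-29.7,-35.25],[5,-29.7,-35.25],[5,-29.7,-35.25],[5,-29.7,-35.25],[5,-29.7,-35.25],[5,-29.7,-35.25],[5,-29.7,-35.25],[5,-29.7,-35.25],[5,-29.7,-35.25]], "dr": [[-0.934,0,0],[-0.934,0,0],[-0.934,0,0],[-0.934,0,0],[-0.934,0,0],[-0.934,0,0],[-0.934,0,0],[-0.934,0,0],[-0.934,0,0],[-0.934,0,0]]}' 1 40
python3 - <<'E'
from h import *
s,p,r=st(); m=r.as_matrix(); print(s['clock'],p.round(4),m.round(3).tolist(),'jaw',np.degrees(np.arctan2(m[1,1],m[0,1])))
print(to_tool(np.array([.432,-.122,.002])-p,-14-np.degrees(np.arctan2(m[1,1],m[0,1]))))
E
```

```text
clock: 1.3
position: [0.433, -0.1177, 0.1809]
ee_rot: [0.436, 0.557, 0.437, -0.556]
contact_force: [0.0, -0.6, 0.6]
width: 0.0854
1.3 [ 0.433  -0.1177  0.1809] [[0.0, 0.971, -0.237], [0.002, -0.237, -0.971], [-1.0, -0.0, -0.002]] jaw -13.727933603154417
(array([1.789e+01, 1.000e-02, 4.900e-01]), array([0.0047, 0.    , 0.    ]))
```

```bash
python3 -m creep '{"delta_pos": [[5,0,0],[10,0,0],[13,0,0],[15,0,0],[16.5,0,0],[17.4,0,0],[17.8,0,0],[17.8,0,0]], "dr": [[0,0,0],[0,0,0],[0,0,0],[0,0,0],[0,0,0],[0,0,0],[0,0,0],[0,0,0]]}' 1 40
python3 -m creep '{"delta_pos": [[0,0,0],[0,0,0],[0,0,0],[0,0,0],[0,0,0],[0,0,0],[0,0,0]], "dr": [[0,0,0],[0,0,0],[0,0,0],[0,0,0],[0,0,0],[0,0,0],[0,0,0]]}' -1 40
```

```text
clock: 2.1
position: [0.4322, -0.122, 0.0033]
ee_rot: [-0.435, -0.557, -0.435, 0.557]
contact_force: [0.5, 0.2, 0.1]
width: 0.0854
clock: 2.8
position: [0.4326, -0.1222, 0.0042]
ee_rot: [0.436, 0.557, 0.435, -0.557]
contact_force: [-0.1, 0.4, 5.7]
width: 0.0388
```

```bash
python3 -m creep '{"delta_pos": [[-2,0,0],[-6,0,0],[-11,0,0],[-13,0,0],[-13,0,0],[-13,0,0]], "dr": [[0,0,0],[0,0,0],[0,0,0],[0,0,0],[0,0,0],[0,0,0]]}'
python3 - <<'E'
from h import *
s,p,r=st(); m=r.as_matrix(); print(p.round(4),'jaw',np.degrees(np.arctan2(m[1,1],m[0,1])))
d=cam('side'); c=proj(d,p).astype(int); print(c)
u,v=c; im=d['pixels'][max(0,v-70):v+50,u-80:u+80]; cv2.imwrite('pics/lift.png',cv2.resize(im,None,fx=4,fy=4,interpolation=cv2.INTER_CUBIC))
P=cloud(d); q=P[max(0,v-60):v+40,u-80:u+80]; g=d['pixels'][max(0,v-60):v+40,u-80:u+80].min(-1)
k=(g>130)&(abs(q[...,2]-p[2])<.02)&(np.hypot(q[...,0]-p[0],q[...,1]-p[1])<.09); q=q[k]; print(k.sum(),q.min(0),q.max(0))
# split by along coordinate
e=np.array([np.cos(np.radians(76.3)),np.sin(np.radians(76.3))]); a=(q[:,:2]-p[:2])@e
for lo in range(-70,70,20):
  z=q[(a>lo/1e3)&(a<(lo+20)/1e3)]; 
  if len(z)>4: print(lo,len(z),np.percentile(z[:,2],[5,50,90,97]).round(4))
print('ext',np.percentile(a,[1,99]))
E
```

```text
clock: 3.4
position: [0.4314, -0.1216, 0.1329]
ee_rot: [-0.435, -0.557, -0.436, 0.557]
contact_force: [-0.0, 0.2, -2.4]
width: 0.0386
[ 0.4314 -0.1216  0.1329] jaw -13.978383147084836
[305 170]
396 [ 0.40240206 -0.18260158  0.12799401] [ 0.46581374 -0.06416411  0.15251773]
-70 44 [0.1307 0.1375 0.1395 0.1397]
-50 80 [0.1318 0.1384 0.1398 0.1403]
-30 79 [0.1302 0.1378 0.1399 0.1444]
-10 63 [0.1307 0.138  0.1439 0.1487]
10 35 [0.1308 0.1369 0.1399 0.1474]
30 70 [0.1304 0.1377 0.1395 0.1398]
50 25 [0.1307 0.137  0.1391 0.1402]
ext [-0.05807676  0.05618717]
```

View pics/lift.png

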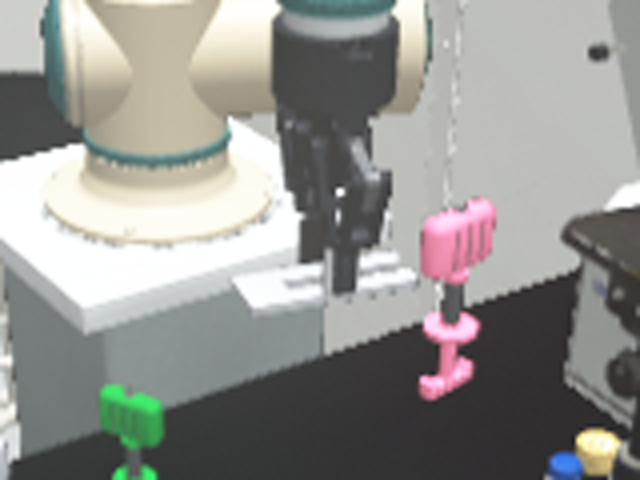

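```bash
python3 -m creep '{"delta_pos": [[0,3,1.3],[0,7,3.1],[0,11,4.9],[0,15,6.6],[0,18.5,8.2],[0,20.5,9.1],[1.5,21.3,9.4],[3,21.3,9.4],[4.3,21.3,9.4],[4.3,21.3,9.4]], "dr": [[-0.049,0,0],[-0.049,0,0],[-0.049,0,0],[-0.049,0,0],[-0.049,0,0],[-0.049,0,0],[-0.049,0,0],[-0.049,0,0],[-0.049,0,0],[-0.049,0,0]]}'
python3 - <<'E'
from h import *
s,p,r=st(); m=r.as_matrix(); print(p.round(4),'jaw',np.degrees(np.arctan2(m[1,1],m[0,1])))
T=cam('top');d=cam('side')
a=cv2.resize(T['pixels'][145:200,245:345],None,fx=5,fy=5,interpolation=cv2.INTER_CUBIC);b=cv2.resize(d['pixels'][215:285,255:355],None,fx=5,fy=5,interpolation=cv2.INTER_CUBIC)
cv2.imwrite('pics/hov.png',cv2.vconcat([a,b])[:,:])
P=cloud(d); k=(d['pixels'].min(-1)>110)&(P[...,2]>p[2]+.0045)&(P[...,2]<p[2]+.012)&(np.hypot(P[...,0]-p[0],P[...,1]-p[1])<.08)
q=P[k]; e=np.array([np.cos(np.radians(78.9)),np.sin(np.radians(78.9))]); n=np.array([-e[1],e[0]])
a=(q[:,:2]-p[:2])@e; b=(q[:,:2]-p[:2])@n
print(k.sum(),np.percentile(a,[1,99]),np.percentile(b,[2,98]),np.median(q[:,2])-p[2])
for lo in(-60,-40,30,45):
  w=(a>lo/1e3)&(a<(lo+15)/1e3); print(lo,w.sum(),np.percentile(b[w],[4,96]))
E
```

```text
clock: 4.45
position: [0.6127, -0.2625, 0.0858]
ee_rot: [-0.446, -0.545, -0.452, 0.547]
contact_force: [-0.1, -0.0, -1.5]
width: 0.0381
[ 0.6127 -0.2625  0.0858] jaw -11.164069669836978
396 [-0.05871787  0.05437142] [-0.02397703  0.01715322] 0.0074549120079759335
-60 88 [-0.02176102  0.01457669]
-40 81 [-0.02230676  0.01509618]
30 30 [-0.02236015 -0.01166205]
45 34 [-0.02266856  0.01267557]
```

View pics/hov.png

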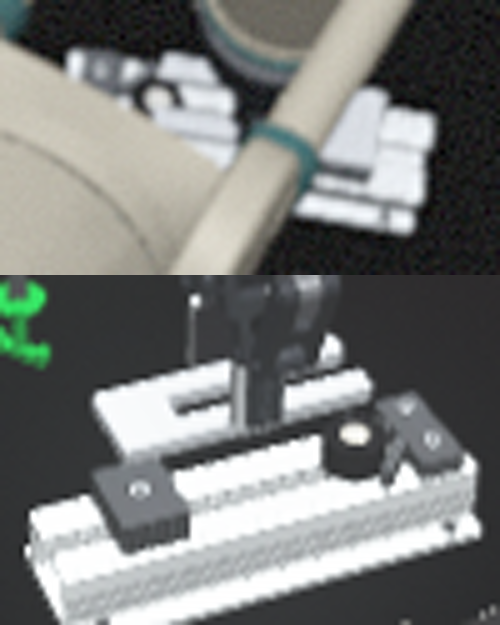

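```bash
python3 -m creep '{"delta_pos": [[1,-0.14,-0.25],[1.8,-0.14,-0.25],[1.8,-0.14,-0.25],[1.8,-0.14,-0.25]], "dr": [[0,0,0],[0,0,0],[0,0,0],[0,0,0]]}'
python3 - <<'E'
from h import *
s,p,r=st(); m=r.as_matrix(); print(p.round(4),'jaw',np.degrees(np.arctan2(m[1,1],m[0,1])))
d=cam('side')
b=cv2.resize(d['pixels'][220:280,255:355],None,fx=8,fy=8,interpolation=cv2.INTER_CUBIC)
cv2.imwrite('pics/hov2.png',b)
P=cloud(d); k=(d['pixels'].min(-1)>110)&(P[...,2]>p[2]+.0045)&(P[...,2]<p[2]+.012)&(np.hypot(P[...,0]-p[0],P[...,1]-p[1])<.08)
q=P[k]; e=np.array([np.cos(np.radians(78.9)),np.sin(np.radians(78.9))]); n=np.array([-e[1],e[0]])
o=np.array([.6203,-.2514]); a=(q[:,:2]-o)@e; b=(q[:,:2]-o)@n
print(k.sum(),np.percentile(a,[1,99]),np.percentile(b,[2,98]),np.median(q[:,2])-p[2])
E
```

```text
clock: 4.95
position: [0.6151, -0.2618, 0.0722]
ee_rot: [-0.449, -0.546, -0.449, 0.546]
contact_force: [0.3, 0.2, -1.8]
width: 0.0384
[ 0.6151 -0.2618  0.0722] jaw -11.16526736224409
338 [-0.06861268  0.04467086] [-0.02467429  0.02153265] 0.005906087329747414
```

View pics/hov2.png

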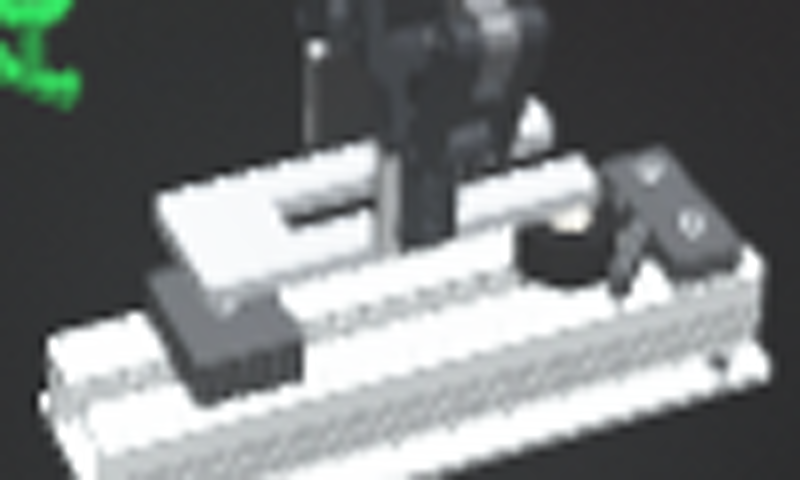

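```bash
python3 -m creep '{"delta_pos": [[0.8,0,0],[1.2,0,0],[1.35,0,0],[1.45,0,0],[1.5,0,0],[1.55,0,0],[1.6,0,0],[1.6,0,0]], "dr": [[0,0,0],[0,0,0],[0,0,0],[0,0,0],[0,0,0],[0,0,0],[0,0,0],[0,0,0]]}'
```

```text
clock: 5.8
position: [0.6151, -0.2619, 0.0572]
ee_rot: [0.449, 0.546, 0.449, -0.546]
contact_force: [-1.7, 1.7, 4.8]
width: 0.0386
```

```bash
python3 -m creep '{"delta_pos": [[0,0,0],[0,0,0],[0,0,0],[0,0,0],[0,0,0],[0,0,0]], "dr": [[0,0,0],[0,0,0],[0,0,0],[0,0,0],[0,0,0],[0,0,0]]}' 1
python3 -m creep '{"delta_pos": [[-2,0,0],[-5,0,0],[-9,0,0],[-13,0,0],[-13,10,5],[-13,10,5],[-13,10,10],[-13,10,20],[-13,10,20],[-13,10,20]], "dr": [[0,0,0],[0,0,0],[0,0,0],[0,0,0],[0,0,0],[0,0,0],[0,0,0],[0,0,0],[0,0,0],[0,0,0]]}'
```

```text
clock: 6.4
position: [0.6152, -0.2619, 0.0562]
ee_rot: [-0.449, -0.546, -0.449, 0.546]
contact_force: [-0.2, -0.3, 0.8]
width: 0.0852
clock: 7.4
position: [0.6718, -0.4849, 0.1846]
ee_rot: [-0.448, -0.546, -0.447, 0.549]
contact_force: [0.4, 0.1, -0.4]
width: 0.0856
```

```bash
python3 -m creep '{"delta_pos": [[0,-5,-1.1],[0,-10,-2.2],[0,-14,-3.1],[0,-18,-3.9],[0,-22,-4.8],[0,-25,-5.4],[0,-26.06,-5.7],[0,-26.06,-5.7],[0,-26.06,-5.7],[0,-26.06,-5.7]], "dr": [[0.13,0,0],[0.26,0,0],[0.39,0,0],[0.52,0,0],[0.65,0,0],[0.78,0,0],[0.91,0,0],[0.988,0,0],[0.988,0,0],[0.988,0,0]]}'
python3 - <<'E'
from h import *
s,p,r=st(); m=r.as_matrix(); print(p.round(4),'jaw',np.degrees(np.arctan2(m[1,1],m[0,1])))
T=cam('top');d=cam('side')
a=cv2.resize(T['pixels'][145:205,245:345],None,fx=6,fy=6,interpolation=cv2.INTER_CUBIC);b=cv2.resize(d['pixels'][225:265,260:360],None,fx=6,fy=6,interpolation=cv2.INTER_CUBIC)
cv2.imwrite('pics/placed.png',cv2.vconcat([a,b])[:600])
e=np.array([np.cos(np.radians(78.9)),np.sin(np.radians(78.9))]); n=np.array([-e[1],e[0]])
for nm,c,o in(('T',T,[.6163,-.2532]),('S',d,[.6203,-.2514])):
  P=cloud(c); a=(P[...,:2]-o)@e; b=(P[...,:2]-o)@n
  k=(abs(a)<.1)&(abs(b)<.04)&(P[...,2]>.0605)&(P[...,2]<.066)
  a,b,z=a[k],b[k],P[k][:,2]; print(nm,k.sum(),np.percentile(a,[1,99]),np.percentile(b,[2,98]))
  for lo in range(-80,60,20):
    w=(a>lo/1e3)&(a<(lo+20)/1e3)
    if w.sum()>5: print(lo,w.sum(),np.percentile(b[w],[4,96]).round(4),np.median(z[w]).round(4))
E
```

```text
clock: 8.4
position: [0.4301, -0.3709, 0.1865]
ee_rot: [0.137, 0.694, 0.137, -0.694]
contact_force: [0.1, 0.1, -0.7]
width: 0.0856
[ 0.4301 -0.3709  0.1865] jaw -67.6694540180267
T 397 [-0.06502921  0.04862802] [-0.01907033  0.01950654]
-80 30 [-0.0191  0.0186] 0.0624
-60 93 [-0.0177  0.0182] 0.0629
-40 64 [-0.0183  0.0187] 0.0624
-20 60 [-0.0187  0.0192] 0.063
0 57 [-0.0182  0.02  ] 0.0632
20 58 [-0.0179  0.0191] 0.0632
40 35 [-0.0188  0.0186] 0.063
S 497 [-0.06911387  0.04395385] [-0.01853676  0.0210421 ]
-80 63 [-0.0179  0.0186] 0.0628
-60 113 [-0.0182  0.0202] 0.0631
-40 80 [-0.0182  0.0194] 0.0629
-20 76 [-0.0182  0.0194] 0.0631
0 73 [-0.0182  0.0201] 0.0628
20 74 [-0.0182  0.0206] 0.0627
40 18 [-0.0182  0.0179] 0.0621
```

View pics/placed.png

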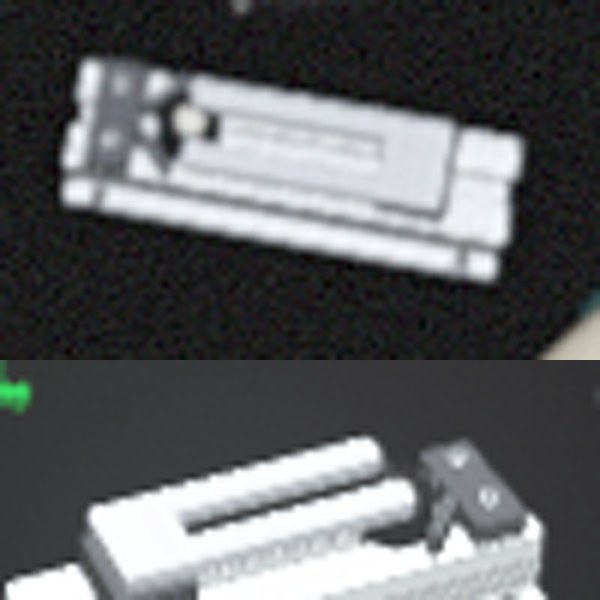

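```bash
python3 -m creep '{"delta_pos": [[4,0,0],[7,0,0],[9,0,0],[10,0,0],[10.8,0,0],[10.8,0,0]], "dr": [[0,0,0],[0,0,0],[0,0,0],[0,0,0],[0,0,0],[0,0,0]]}'
python3 -m creep '{"delta_pos": [[0,0,0],[0,0,0],[0,0,0],[0,0,0],[0,0,0],[0,0,0],[0,0,0],[0,0,0]], "dr": [[0,0,0],[0,0,0],[0,0,0],[0,0,0],[0,0,0],[0,0,0],[0,0,0],[0,0,0]]}' -1 80
```

```text
clock: 9.1
position: [0.4299, -0.371, 0.0778]
ee_rot: [-0.136, -0.694, -0.137, 0.694]
contact_force: [-0.0, 0.2, 0.8]
width: 0.0853
clock: 9.9
position: [0.4302, -0.3714, 0.0789]
ee_rot: [0.137, 0.694, 0.136, -0.694]
contact_force: [-0.7, 0.3, 5.9]
width: 0.0135
```

```bash
python3 -m creep '{"delta_pos": [[-1,0,0],[-3,0,0],[-6,0,0],[-9,0,0],[-12,0,0],[-12,0,0],[-12,0,0]], "dr": [[0,0,0],[0,0,0],[0,0,0],[0,0,0],[0,0,0],[0,0,0],[0,0,0]]}'
python3 - <<'E'
from h import *
s,p,r=st(); m=r.as_matrix(); j=np.degrees(np.arctan2(m[1,1],m[0,1])); print(s['clock'],p.round(4),'jaw',j)
print(to_tool(np.array([.6166,-.2548,p[2]])-p,78.9-90-j))
d=cam('side'); u,v=proj(d,p-[0,0,.035]).astype(int); b=cv2.resize(d['pixels'][v-50:v+50,u-50:u+50],None,fx=5,fy=5,interpolation=cv2.INTER_CUBIC); cv2.imwrite('pics/scr.png',b)
P=cloud(d); 
k=(np.hypot(P[...,0]-p[0],P[...,1]-p[1])<.03)&(P[...,2]<p[2]-.055)&(P[...,2]>.05)
q=P[k]; print(k.sum(), np.percentile(q[:,2],[2,10,98]), (cv2.minAreaRect(((q[:,:2]-p[:2])*1000).astype(np.float32))))
k=(np.hypot(P[...,0]-p[0],P[...,1]-p[1])<.03)&(P[...,2]<p[2]-.025)&(P[...,2]>p[2]-.05)
q=P[k]; print(k.sum(), np.percentile(q[:,2],[2,50,98]), (cv2.minAreaRect(((q[:,:2]-p[:2])*1000).astype(np.float32))))
E
```

```text
clock: 10.6
position: [0.4298, -0.3709, 0.1986]
ee_rot: [0.136, 0.694, 0.136, -0.694]
contact_force: [-0.0, 0.7, -1.4]
width: 0.0137
10.6 [ 0.4298 -0.3709  0.1986] jaw -67.78085166023362
(array([  0.  ,  -3.68, -21.69]), array([-9.893e-01,  5.000e-04, -1.000e-04]))
61 [0.1288437  0.1307806  0.14217834] ((0.5408515930175781, -0.6749944686889648), (33.8339958190918, 9.841110229492188), 21.863370895385742)
84 [0.14988288 0.16507408 0.17310287] ((1.731215476989746, -1.0290050506591797), (26.49873924255371, 25.744359970092773), 76.89595794677734)
```

View pics/scr.png

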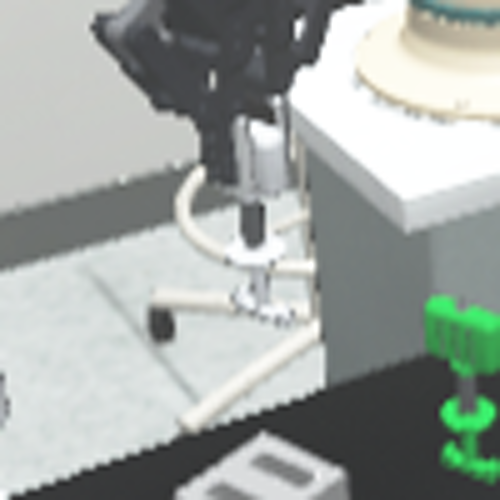

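```bash
python3 -m creep '{"delta_pos": [[0,-0.5,-3],[0,-1.1,-6.5],[0,-1.8,-10.5],[0,-2.4,-14],[0,-3,-17.5],[0,-3.4,-20],[0,-3.68,-21.7],[0,-3.68,-21.7],[0,-3.68,-21.7],[0,-3.68,-21.7]], "dr": [[-0.13,0,0],[-0.26,0,0],[-0.39,0,0],[-0.52,0,0],[-0.65,0,0],[-0.78,0,0],[-0.9,0,0],[-0.989,0,0],[-0.989,0,0],[-0.989,0,0]]}'
python3 -m creep '{"delta_pos": [[1.5,0,0],[2.5,0,0],[2.5,0,0],[2.5,0,0]], "dr": [[0,0,0],[0,0,0],[0,0,0],[0,0,0]]}'
cat > m.py <<'E'
from h import *
s,p,r=st(); m=r.as_matrix(); j=np.degrees(np.arctan2(m[1,1],m[0,1])); print(s['clock'],p.round(4),'jaw',j)
d=cam('side'); P=cloud(d)
e=np.array([np.cos(np.radians(78.9)),np.sin(np.radians(78.9))]); n=np.array([-e[1],e[0]])
for nm,lo,hi in(('head',-.0725,-.062),('collar',-.041,-.031)):
  k=(np.hypot(P[...,0]-p[0],P[...,1]-p[1])<.03)&(P[...,2]<p[2]+hi)&(P[...,2]>p[2]+lo); q=P[k]
  c,sz,a=cv2.minAreaRect(((q[:,:2]-p[:2])*1000).astype(np.float32)); print(nm,k.sum(),np.round(c,1),np.round(sz,1),round(a,1),'along/across',np.round([c@e,c@n],1),np.percentile(q[:,2],3).round(4))
E
python3 m.py
```

```text
clock: 11.65
position: [0.616, -0.2546, 0.1966]
ee_rot: [-0.448, -0.546, -0.45, 0.547]
contact_force: [-0.5, -0.6, -1.4]
width: 0.0138
clock: 12.05
position: [0.6165, -0.2551, 0.173]
ee_rot: [-0.449, -0.546, -0.449, 0.546]
contact_force: [0.1, -0.1, -1.5]
width: 0.014
12.05 [ 0.6165 -0.2551  0.173 ] jaw -11.170406888497093
head 59 [ 1.5 -1.3] [32.7  9.8] 77.3 along/across [-1.  -1.8] 0.1032
collar 77 [ 2.4 -2.5] [25.2 24.7] 53.5 along/across [-2.  -2.8] 0.1363
```

```bash
python3 -m creep '{"delta_pos": [[2,0,0],[3,0,0],[4,0,0],[5,0,0],[5.5,0,0],[6,0,0],[6.5,0,0],[6.8,0,0],[7,0,0],[7,0,0]], "dr": [[0,0,0],[0,0,0],[0,0,0],[0,0,0],[0,0,0],[0,0,0],[0,0,0],[0,0,0],[0,0,0],[0,0,0]]}'
python3 -c "
from h import *
print(st()[0]['qpos'],st()[0]['moment'])"
```

```text
clock: 13.1
position: [0.6168, -0.2549, 0.1032]
ee_rot: [-0.449, -0.546, -0.449, 0.546]
contact_force: [-0.2, 0.5, -0.8]
width: 0.0138
[-4.96036377e-01  4.98536285e-01  1.47934333e+00 -4.94998848e-05
  1.16385456e+00 -3.01973553e-01] [ 0.02970405 -0.0044559   0.01652551]
```

Head is in the slot without contact force. Press down to origin ≈ 12 mm.

```bash
python3 -m creep '{"delta_pos": [[0.3,0,0],[0.6,0,0],[0.9,0,0],[1.2,0,0],[1.5,0,0],[1.8,0,0],[2.05,0,0],[2.05,0,0],[2.05,0,0]], "dr": [[0,0,0],[0,0,0],[0,0,0],[0,0,0],[0,0,0],[0,0,0],[0,0,0],[0,0,0],[0,0,0]]}'
python3 -c "
from h import *
s=st()[0];print(s['position'],s['moment'])"
```

```text
clock: 14.0
position: [0.6174, -0.2552, 0.0848]
ee_rot: [0.45, 0.546, 0.448, -0.546]
contact_force: [-2.4, 0.8, 9.9]
width: 0.0136
[ 0.61739408 -0.25523768  0.08480787] [ 0.11686132  0.41884548 -0.0011941 ]
```

```bash
python3 -m creep '{"delta_pos": [[0.05,0,0],[0.1,-0.02,0.02],[0.1,-0.03,0.03],[0.1,-0.05,0.04],[0.1,-0.06,0.05],[0.1,-0.07,0.06],[0.1,-0.08,0.07],[0.1,-0.09,0.08],[0.1,-0.1,0.09],[0.1,-0.1,0.1]], "dr": [[-0.13,0,0],[-0.26,0,0],[-0.39,0,0],[-0.52,0,0],[-0.65,0,0],[-0.78,0,0],[-0.91,0,0],[-1.04,0,0],[-1.17,0,0],[-1.3,0,0]]}'
python3 -m creep '{"delta_pos": [[0,0,0],[0,0,0],[0,0,0],[0,0,0]], "dr": [[-0.13,0,0],[-0.271,0,0],[-0.271,0,0],[-0.271,0,0]]}'
python3 -c "
from h import *
s,p,r=st();m=r.as_matrix();print(s['position'],s['moment'],np.degrees(np.arctan2(m[1,1],m[0,1])))"
```

```text
clock: 15.0
position: [0.6174, -0.257, 0.0844]
ee_rot: [0.69, 0.16, 0.687, -0.162]
contact_force: [-1.4, -0.9, 10.5]
width: 0.0133
clock: 15.4
position: [0.6175, -0.2572, 0.0845]
ee_rot: [0.706, 0.067, 0.702, -0.069]
contact_force: [-0.5, -0.9, 10.2]
width: 0.0138
[ 0.6174737  -0.25715397  0.08449115] [-0.11259974  0.06682366  0.06736519] 78.91591522895854
```

```bash
python3 -m creep '{"delta_pos": [[-0.2,0,0],[-0.4,0,0],[-0.55,0,0],[-0.65,0,0],[-0.65,0,0]], "dr": [[0,0,0],[0,0,0],[0,0,0],[0,0,0],[0,0,0]]}'
python3 -m creep '{"delta_pos": [[0,0,0],[0,0,0],[0,0,0],[0,0,0],[0,0,0],[0,0,0]], "dr": [[0,0,0],[0,0,0],[0,0,0],[0,0,0],[0,0,0],[0,0,0]]}' 1
```

```text
clock: 15.9
position: [0.6174, -0.2572, 0.0905]
ee_rot: [0.706, 0.067, 0.702, -0.069]
contact_force: [0.6, -0.2, 6.9]
width: 0.0137
clock: 16.5
position: [0.6156, -0.2557, 0.0881]
ee_rot: [0.704, 0.068, 0.704, -0.068]
contact_force: [-0.0, -0.1, -0.3]
width: 0.0851
```

```bash
python3 -m creep '{"delta_pos": [[-2,0,0],[-5,0,0],[-9,0,0],[-13,0,0],[-15,-5,-3],[-15,-9,-6],[-15,-13,-10],[-15,-15,-14],[-15,-15,-18],[-15,-15,-18]], "dr": [[0,0,0],[0,0,0],[0,0,0],[0,0,0],[0,0,0],[0,0,0],[0,0,0],[0,0,0],[0,0,0],[0,0,0]]}'
python3 - <<'E'
from h import *
T=cam('top');d=cam('side')
a=cv2.resize(T['pixels'][140:205,200:400],None,fx=4,fy=4,interpolation=cv2.INTER_CUBIC);b=cv2.resize(d['pixels'][195:275,230:385],None,fx=4,fy=4,interpolation=cv2.INTER_CUBIC)
b=cv2.copyMakeBorder(b,0,0,0,800-b.shape[1],0); cv2.imwrite('pics/fin.png',cv2.vconcat([a,b])[:600])
e=np.array([np.cos(np.radians(78.9)),np.sin(np.radians(78.9))]); n=np.array([-e[1],e[0]])
for nm,c,o in(('T',T,[.6163,-.2532]),('S',d,[.6203,-.2514])):
  P=cloud(c); a=(P[...,:2]-o)@e; b=(P[...,:2]-o)@n; B=(abs(a)<.1)&(abs(b)<.04)
  k=B&(P[...,2]>.0605)&(P[...,2]<.066); print(nm,'strap',k.sum(),np.percentile(a[k],[1,99]),np.percentile(b[k],[2,98]),[np.median(P[k&(a>l)&(a<l+.02)][:,2]).round(4) for l in(-.06,-.04,.01,.03)])
  k=B&(P[...,2]>.092)&(P[...,2]<.15); q=np.c_[a[k],b[k]]*1000; print('wing',k.sum(),cv2.minAreaRect(q.astype(np.float32)),np.percentile(P[k][:,2],[50,97]))
E
```

```text
clock: 17.5
position: [0.4039, -0.367, 0.238]
ee_rot: [0.702, 0.071, 0.706, -0.069]
contact_force: [1.5, 0.6, 0.1]
width: 0.0852
T strap 390 [-0.06484768  0.04863996] [-0.0187839   0.01995875] [np.float64(0.0632), np.float64(0.063), np.float64(0.0629), np.float64(0.063)]
wing 109 ((-1.9653868675231934, -1.716827392578125), (15.706215858459473, 43.21833038330078), 2.346242904663086) [0.11931251 0.12301147]
S strap 442 [-0.06948395  0.04409039] [-0.01860532  0.02075709] [np.float64(0.0631), np.float64(0.0628), np.float64(0.0631), np.float64(0.0628)]
wing 200 ((-6.628422737121582, -2.8753528594970703), (14.650884628295898, 43.47878646850586), 1.7362546920776367) [0.1133736  0.12206378]
```

View pics/fin.png

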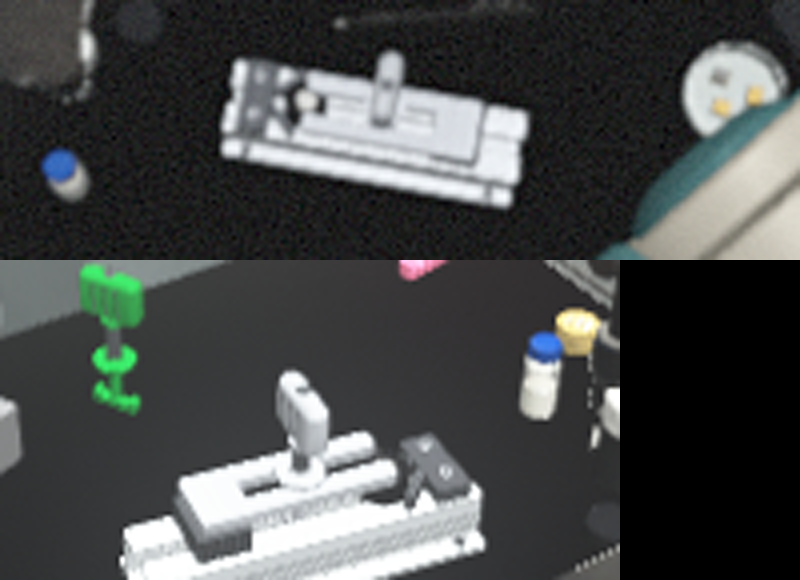

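The screw is locked: its wing lies across the rail with its top at z ≈ 0.122, so its origin is at about 21–22 mm. The strap is level, and the disc shows between the prongs at crop px (308,100). The vial and dish are where they were.

```bash
python3 -c "
from rig import manip
print(manip.get_state()['clock'],manip.sign_off())"
```

```text
the job is handed in; nothing more can be done
17.6 None
```

The specimen is clamped and the job is handed in at 17.6 s, with the gripper clear of everything. I laid the strap on the heel block and specimen. Then I put the grey screw from the block through the fork and slot, pressed it to about 14 mm at roughly 11 N, turned it 90° and released it.

**Last checks**
- **Strap:** top level at z 63 mm ± 0.2 all along, with a prong on either side of the metal disc.
- **Screw:** wing across the rail within about 2°, wing top at z ≈ 122 mm. That puts the screw origin at about 22 mm, against 21 mm when locked.
- **Other things:** the specimen, vial and dish looked unmoved by eye. I did not measure the vial or dish again.

**Disagreement:** the two cameras differ by about 4 mm on the strap's position along the rail, the top view centring it near x -8 and the side view near x -12.5. I went by the side view, because the top view shows the heel block almost wholly covered, as it should be with the strap near x -13. The prongs may therefore reach a millimetre or two further onto the specimen than the ideal 12 mm. The top-view reading, if right, would put them just past its middle.

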